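Balance the tube mixer: snap in the second green-capped tube and switch on

ROBOT

A 7-joint arm with a two-finger parallel gripper is mounted at the origin on a cart in front of the work surface, level with it; the furniture and walls round the work are solid. World frame = base frame: x ahead of the robot, y to its left, z up, the work surface at z = 0. Lengths are in m, angles in rad, forces in N, time in s.
With the tool pointing down it reaches from about 0.425 to 0.875 m from the base axis. Payload 8.4 kg.
Tool frame: the origin (TCP) lies midway between the tips of the shut fingers; the grasp point (between the pads) lies arm.pinch_z behind it (arm.pinch_z is the distance from the TCP to the grasp point, in m); y points along the fingers, x is the direction in which the jaws open and shut, and the axes are right-handed (so a half turn about y gives the same grasp; the last joint's range is limited). The gripper opens to 85 mm and grips with 20 to 120 N. Pads are 22 mm wide; open, the fingers measure 114 mm over their backs; the gripper's body (76 mm by 85 mm) begins 54 mm behind the grasp point. The pads swing forward as they close: fully open they stand 13 mm farther back than shut.
Start: joints at [1.18, 0.333, 0.04, 1.465, -0.013, 1.343, -0.059], TCP at [0.187, -0.623, 0.231] pointing down, gripper open.
Joint ranges: [-2.58, 2.58], [-0.38, 2.09], [-1.3, 1.39], [0.25, 2.4], [-1.5, 4.64], [0.08, 2.09], [-2.65, 2.65]. Speed limits (rad/s): [2.22, 2.22, 2.79, 2.79, 3.14, 3.14, 3.14].

INTERFACE

Orientations are given as a unit quaternion [x, y, z, w].
In Python, from bench import arm gives the robot as it stands. The module is installed in compiled form; this text tells all that it offers.
- The arm moves only by the tool step_arm, never from a script. Its argument "increments" is a list of rows, each a list of 3 entries, a list of its own where there are three numbers: the shift along the tool's x, y, z in units of 0.15 m (1.0 is 0.15 m), then the turn, a rotation vector about the tool's x, y, z in units of 0.12 rad (1.0 is 0.12 rad), then the closure, from 0 (fully open) to 1 (shut). In form: [[[x, y, z], [ax, ay, az], fingers], ...]. A call has 1 to 10 rows; each row shifts and turns the commanded pose from where the row before left it, along the tool's axes as they then stand; what a row does not reach is not made up. A row lasts 1/8 s, in which the tool goes at most 62.5 mm and 10.7 degrees, less where a joint would pass 70% of its speed; a pose out of reach is approached as far as the arm can. A call with a number of a shift or a turn outside -1 to 1 is refused whole. A call with a gripper value outside its range is refused whole. The fingers move at their own pace and stop on an object; the grip force is fixed at half the most. Time passes only in rows, so rows that do not move let the fingers close. It gives the time, the measured TCP pose, the force and the opening at its end, in the units of the state.
- arm.read_state(): the state, without advancing time (a new reading comes with each control period).
- arm.capture(name): name is "scene" or "top"; returns a dict with "pixels" (400x640x3 uint8, red, green, blue), "z_map" (400x640 float32, m along the optical axis (not along the pixel's ray), 0 where there is no reading), "vertical_fov" (degrees; the focal length in pixels is half the picture's height over the tangent of half this angle, whatever the lens; pixels are square), "cx", "cy" (the principal point, pixels), "R" (3x3) and "t" (3): a world point X has camera coordinates R X + t. Camera axes: x right, y down, z forward; pixel columns grow to the right and rows downward; lengths in m; the calibration is good to about 2 mm. A picture is of the moment at which its call begins.
- arm.close_job(): hands the job in, once; it reports no verdict.
The state is a dict: "t": time; "joints": joint angles; "dq": joint speeds; "joint_efforts": joint torques, N m; "ee_pos": TCP position; "tool_rot": TCP orientation; "wrist_force": force on the tool from outside, world axes, zero at the start; "ft_torque": the same for the moment, N m; "gripper_width": finger opening in m.
Only numpy, scipy, OpenCV 4.12 (cv2) and the standard library are available. Lean on these libraries where they do the work, as an engineer would, in place of code of your own. Each camera call takes 0.05 s, during which the arm holds its last target. There are 200 camera calls.

TASK

The tilted tube mixer holds one green-capped tube and must be balanced before it runs. Take the green-capped tube from the tray and press it into the empty pair of clips on the rotor, until both ends have clicked past the sprung balls and it lies fully home; then let go and push the red run switch right over, away from you, to on. Leave the other two tubes lying in the tray, and do not switch on before the tube is home.

Things in the scene. Friction and masses are not known exactly. Their poses are not given: they have to be found in the camera images.
- tube_green_mid (a point): Middle (on the axis, half-way along) of the loose screw-cap tube with the green cap, 125 mm long, lying in the tray. Barrel 17 mm in diameter, off-white with a paper label; cap 21 mm in diameter, 17 mm long, at the +x end. x runs along the tube to the cap (-62 mm at the foot, +62 mm at the cap's end). Mass 21 to 42 g. Grip it across the barrel at its middle.
- tube_blue_mid (a point): The same point of the blue-capped tube, which stays in the tray.
- tube_orange_mid (a point): The same point of the orange-capped tube, which stays in the tray.
- tube_tray: Blue-grey tray, 100 x 184 mm, fixed. Origin: centre of its underside. Two rails (10 mm thick, at x = -32 and +32 mm, 34 mm high) carry three tubes level along its x axis, caps to +x, at y = -62, 0 and +62 mm, axes 36 mm above the worktop; between the rails only a 5 mm base plate lies under them. Which tube lies where varies.
- mixer: Tube mixer with light grey base, fixed. Origin: centre of its underside, straight below the rotor's hub; -x is its front. On its right (-y) side a low control pod, 110 x 84 mm, top 44 mm high, is centred at x = -45, y = -165 mm and carries the run switch.
- hub (a point): Centre of the rotor plate's upper face, 128 mm above the worktop. The aluminium plate (104 x 168 x 6 mm) is tilted 35 degrees from level and looks up and to the mixer's front. z points square out of it, x along the tubes, y across. A nut stands 13 mm up at the centre. A fixed green-capped tube sits in the clips at y = -55 mm; the empty clips are at y = +55 mm.
- empty_clips (a point): Where the tube's middle must lie when home: on the seated tube's axis, midway between the two clips, 24 mm above the rotor plate. x runs along the tube, y across, z square out of the plate: press along -z. Cap at +x or -x, either will do; the caps must stay outside the clips, so the tube's middle must come within 7 mm of this point along x.
- clip_one (a point): Centre, on the seated tube's axis, of one dark blue clip of the empty pair (its twin is 64 mm away, at -x). Each is a fork 12 mm thick along x and 50 mm wide with its brass plungers; its flared top is 18 mm above the axis. The 52 mm between the twins is free for fingers down to the plate, 24 mm below the axis. The fork's gap is 20 mm, with a V seat below. Axes as empty_clips.
- clip_ball (a point): Rest centre of one sprung steel ball (10 mm) of clip_one, 7 mm above the seated axis; each clip has one from either side. The tube meets the balls when its axis is 15 mm above the seat; about 8 to 13 N in all forces the four apart; it snaps home once its axis is under 7 mm above the seat, and the balls then hold it down.
- rotor (a joint): Turn of the rotor about its z axis (rad), anywhere from -3.1 to 3.1 at the start; at 0 the rotor's y axis is the mixer's y axis. The geared drive holds it where it stands: it does not turn by hand, nor during the task (the mixer starts with a delay).
- run_switch (a joint): Run switch (rad): 0 off (it starts at 0 to 0.12), leaning 0.45 rad to the mixer's front (-x); 0.9 on, leaning as far to +x. It stays where it is left and takes about 1.5 N at the tip.
- switch_tip (a point): Centre of the rounded end of the red bat handle (12 mm thick) of the run switch, 42 mm from its pivot. The pivot is 47 mm above the worktop at x = -45, y = -165 mm in the mixer's frame; the tip swings to the mixer's +x when switched on.

How it is judged:
By the outcome, as a careful person would: the job done as asked, in the order asked, and still so for the second after the job is handed in, with the robot touching nothing.
It also fails if it takes over 51 s, if anything falls off the work surface, if the arm or the gripper's body presses on something with over 40 N, if the wrist force passes 120 N, or if a joint passes its speed limit or range.

## Working session

There is one attempt and no reset: what is moved stays moved. The work goes in short steps, Python scripts to look and compute and a tool call to move; the robot and the scene stay as the last step left them, time stands still between calls to the robot, and variables do not carry over. Pictures are saved under pics/ and viewed, about 8 in all and at most 12, crops included, and the job is handed in when it is done.

Besides the shell and the picture viewer there is one more tool, called by a JSON object that holds its "api" and its "payload". step_arm: Moves the arm, as the interface text tells. Shifts and turns lie within -1 to 1; 1 stands for 0.15 m of shift or 0.12 rad of turn. Its arguments: {"type":"object","properties":{"increments":{"type":"array","items":{"type":"array"}}},"required":["increments"]}

```bash
mkdir -p pics; ls
python3 - <<'E'
from bench import arm
import cv2,numpy as np,pickle
print(arm.read_state(), arm.pinch_z)
for n in("scene","top"):
    c=arm.capture(n); pickle.dump(c,open(f"{n}0.pkl","wb"))
    cv2.imwrite(f"pics/{n}0.png",c["pixels"][...,::-1])
    print(n,c["vertical_fov"],c["cx"],c["cy"],c["R"],c["t"])
E
```

```text
pics
{'t': 0.0, 'joints': array([ 1.17982697,  0.33389003,  0.0398522 ,  1.46627411, -0.01339899,
        1.34329219, -0.05849736]), 'dq': array([ 0.00017342, -0.00030682,  0.0035385 , -0.00131605,  0.00029262,
        0.00143046, -0.00079628]), 'joint_efforts': array([ 1.12463094e-03, -6.58551192e+01,  1.36635639e+00, -4.05556941e+01,
        1.69938966e-02,  1.24664378e-02,  1.57866356e-05]), 'ee_pos': array([ 0.18682485, -0.62209741,  0.23043307]), 'tool_rot': array([-0.56706622,  0.42247701, -0.42152923,  0.56768141]), 'wrist_force': array([-0.57593973,  0.22994492,  0.1019754 ]), 'ft_torque': array([ 0.00466134, -0.01422365, -0.04156134]), 'gripper_width': 0.0856558858887929} 0.0187
scene 42.34760627826121 318.39583134310806 199.2658262075496 [[-0.81694265 -0.57656582  0.01328807]
 [-0.33752053  0.45929995 -0.82165896]
 [ 0.46763726 -0.67573324 -0.56982452]] [0.43919085 0.21345589 1.13490671]
top 50.014906087982595 319.62829685673256 201.25828358893708 [[ 6.84200542e-04 -9.99953006e-01  9.67043273e-03]
 [-9.86163815e-01 -2.27779324e-03 -1.65758082e-01]
 [ 1.65772320e-01 -9.42321906e-03 -9.86119030e-01]] [0.08785597 0.51119047 1.25250941]
```

View pics/scene0.png

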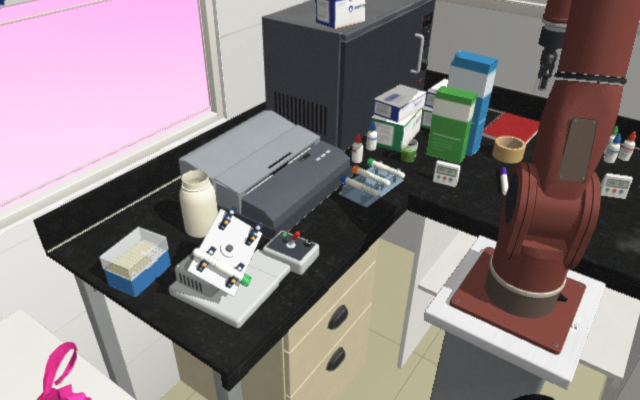

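View pics/top0.png

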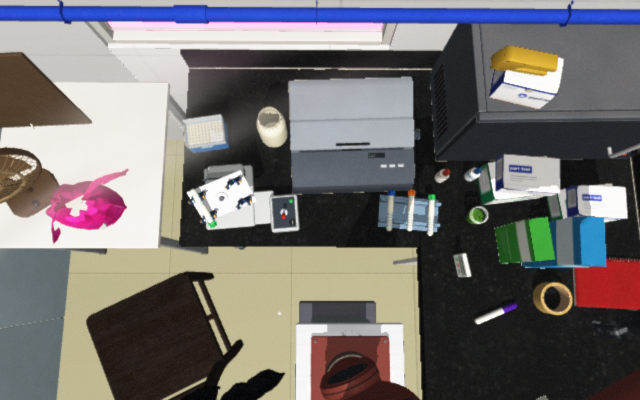

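The scene view shows the mixer near pixel (225,255), its switch pod at (292,245) and the tray at (373,180). The top view shows the mixer at (228,197), the pod at (285,213) and the tray at (410,212). The next step is enlarged crops of both.

```bash
cat > h.py <<'E'
import numpy as np,cv2,pickle
from scipy.spatial.transform import Rotation as Ro
def ray(c,u,v):
    f=200/np.tan(np.radians(c["vertical_fov"]/2))
    d=c["R"].T@np.array([(u-c["cx"])/f,(v-c["cy"])/f,1.]); return -c["R"].T@c["t"],d
def onz(c,u,v,z):
    o,d=ray(c,u,v); return o+d*(z-o[2])/d[2]
def proj(c,X):
    f=200/np.tan(np.radians(c["vertical_fov"]/2)); p=np.atleast_2d(X)@c["R"].T+c["t"]
    return np.c_[c["cx"]+f*p[:,0]/p[:,2],c["cy"]+f*p[:,1]/p[:,2]]
def tri(c1,p1,c2,p2):
    o1,d1=ray(c1,*p1);o2,d2=ray(c2,*p2)
    s=np.linalg.lstsq(np.c_[d1,-d2],o2-o1,rcond=None)[0]
    a,b=o1+d1*s[0],o2+d2*s[1]; return (a+b)/2,np.linalg.norm(a-b)
def cloud(c):
    z=c["z_map"]; v,u=np.mgrid[:400,:640]; f=200/np.tan(np.radians(c["vertical_fov"]/2))
    P=np.stack([(u-c["cx"])/f*z,(v-c["cy"])/f*z,z],-1)
    P=(P-c["t"])@c["R"]; P[z==0]=np.nan; return P
def ld(n): return pickle.load(open(n,"rb"))
E
python3 - <<'E'
from h import *
s,t=ld("scene0.pkl"),ld("top0.pkl")
def crop(c,x0,y0,x1,y1,w): 
    return cv2.resize(c["pixels"][y0:y1,x0:x1,::-1],None,fx=w,fy=w,interpolation=cv2.INTER_CUBIC)
cv2.imwrite("pics/c_top.png",crop(t,180,150,310,240,6))
cv2.imwrite("pics/c_sc.png",crop(s,160,190,330,325,4))
print(Ro.from_quat([-0.56706622,  0.42247701, -0.42152923,  0.56768141]).as_matrix().round(3))
for n,c in(("scene",s),("top",t)):
    h=cv2.cvtColor(c["pixels"],cv2.COLOR_RGB2HSV); P=cloud(c)
    for nm,lo,hi in(("green",40,85),("red",0,8),("orange",9,22),("blue",95,118)):
        m=cv2.inRange(h,(lo,120,90),(hi,255,255)); k,_,st,ce=cv2.connectedComponentsWithStats(m)
        for i in range(1,k):
            x,y,w_,h_,a=st[i]
            if 4<=a<120 and 180<x<460 and 140<y<310: print(n,nm,a,ce[i].round(1),st[i][2:4],np.nanmedian(P[cv2.erode((np.arange(400*640).reshape(400,640)*0+(cv2.connectedComponents(m)[1]==i)).astype(np.uint8),np.ones((1,1)))>0],0).round(3))
E
```

```text
[[ 0.288 -0.001  0.958]
 [-0.958  0.001  0.288]
 [-0.002 -1.    -0.   ]]
scene green 67 [409.7 155.6] [12 11] [ 0.456 -0.372  0.028]
scene green 31 [369.6 161. ] [7 8] [ 0.527 -0.245  0.042]
scene green 13 [284.2 234.2] [5 4] [0.513 0.177 0.047]
scene green 69 [245.6 280. ] [10 11] [0.432 0.399 0.115]
scene red 4 [444.5 177.5] [2 2] [ 0.322 -0.327  0.02 ]
scene red 45 [295.9 235. ] [8 9] [0.462 0.2   0.083]
scene orange 43 [354.6 168.7] [7 9] [ 0.542 -0.185  0.041]
scene orange 10 [225.8 222. ] [4 3] [0.526 0.345 0.181]
scene orange 10 [252.5 237.8] [4 3] [0.478 0.321 0.147]
scene orange 13 [204.2 264.2] [5 4] [0.489 0.446 0.161]
scene orange 14 [233.2 280.4] [5 4] [0.441 0.422 0.126]
scene blue 29 [343.1 177.8] [6 8] [ 0.54  -0.12   0.043]
top green 40 [431.5 196.5] [8 6] [ 0.527 -0.251  0.043]
top green 13 [290.4 200.6] [4 4] [0.511 0.177 0.049]
top green 29 [212.6 223.8] [8 6] [0.433 0.39  0.117]
top red 33 [446.2 172.1] [7 7] [ 0.592 -0.284  0.086]
top red 13 [283.1 215.6] [3 6] [0.46  0.195 0.09 ]
top orange 5 [239. 181.] [3 3] [0.541 0.307 0.191]
top orange 43 [411.4 192.2] [8 7] [ 0.54  -0.19   0.044]
top orange 6 [202.8 196.3] [3 3] [0.502 0.407 0.17 ]
top orange 4 [249.5 200.5] [2 2] [0.494 0.283 0.155]
top orange 8 [214.  215.5] [3 4] [0.455 0.383 0.135]
top blue 52 [220.1 146.5] [16  5] [0.686 0.399 0.025]
top blue 31 [391.5 192.3] [7 6] [ 0.539 -0.13   0.045]
top blue 5 [243.4 200.2] [4 2] [0.498 0.304 0.136]
```

View pics/c_top.png

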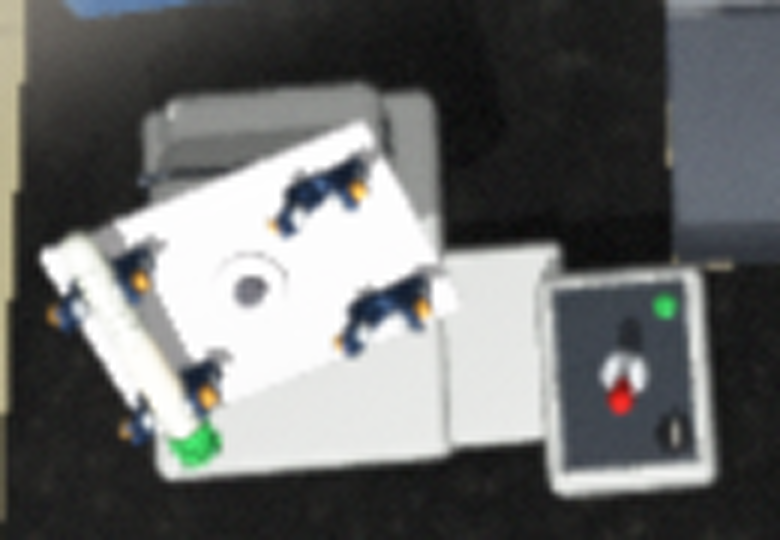

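View pics/c_sc.png

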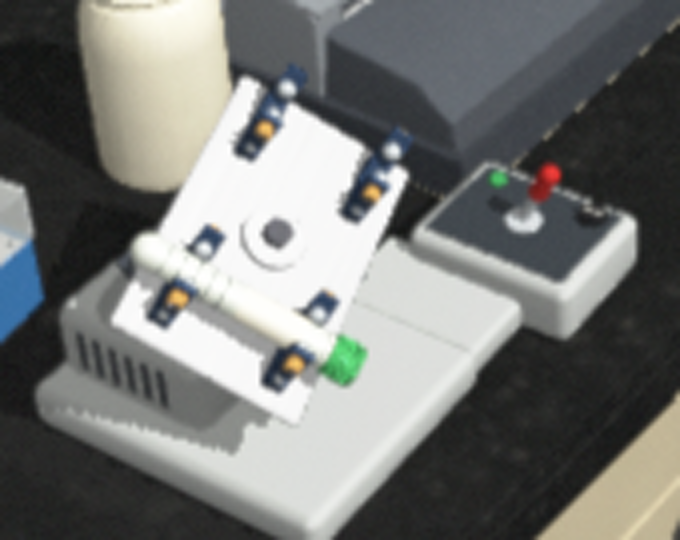

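Crops: on the rotor the fixed tube lies at the lower left with its cap at top-crop (195,440). The empty clips are at top-crop (320,195) and (385,310), and the nut is at (250,290). The switch tip is at (620,400), leaning to the front. Next I fit the plate plane and the clip positions.

Run:
```python
from h import *
s,t=ld("scene0.pkl"),ld("top0.pkl")
rng=np.random.default_rng(0)
for n,c,box in(("scene",s,(185,205,275,310)),("top",t,(183,165,262,235))):
    P=cloud(c); h=cv2.cvtColor(c["pixels"],cv2.COLOR_RGB2HSV)
    x0,y0,x1,y1=box; Q=P[y0:y1,x0:x1].reshape(-1,3); H=h[y0:y1,x0:x1].reshape(-1,3)
    ok=np.isfinite(Q[:,0])&(Q[:,2]>.06)&(Q[:,2]<.26); Q,H=Q[ok],H[ok]
    W=Q[(H[:,2]>200)&(H[:,1]<40)]
    best=0
    for _ in range(800):
        a=W[rng.choice(len(W),3,False)]; m=np.cross(a[1]-a[0],a[2]-a[0]); 
        if np.linalg.norm(m)<1e-6: continue
        m/=np.linalg.norm(m); m*=np.sign(m[2]); k=abs((W-a[0])@m)<.002
        if k.sum()>best and .6<m[2]<.95: best=k.sum();K=k
    ctr=W[K].mean(0); m=np.linalg.svd(W[K]-ctr)[2][2]; m*=np.sign(m[2])
    print(n,"normal",m.round(4),"tilt",np.degrees(np.arccos(m[2])).round(2),"n",K.sum(),"ctr",ctr.round(4),"yaw of -x front",np.degrees(np.arctan2(-m[1],-m[0])).round(2))
    # plane frame: hx' = front horizontal perp
    e1=np.cross([0,0,1],m);e1/=np.linalg.norm(e1);e2=np.cross(m,e1)
    # plate rect from inliers
    p2=np.c_[(W[K]-ctr)@e1,(W[K]-ctr)@e2].astype(np.float32)
    r=cv2.minAreaRect(p2); C=ctr+e1*r[0][0]+e2*r[0][1]; print(" rect",r,"centre",C.round(4))
    d=(Q-ctr)@m; A=np.c_[(Q-ctr)@e1,(Q-ctr)@e2]
    tb=(d>.026)&(d<.04)&(H[:,1]<60)&(H[:,2]>140)
    print(" tube pts",tb.sum())
    if tb.sum()>10:
        a=A[tb].astype(np.float32); l=cv2.fitLine(a,cv2.DIST_HUBER,0,.01,.01).ravel(); print(" tube line",l, "dir3",(e1*l[0]+e2*l[1]).round(4),"pt3",(ctr+e1*l[2]+e2*l[3]).round(4),"offset from C",((l[2]-r[0][0])*-l[1]+(l[3]-r[0][1])*l[0]))
    or_=(H[:,0]>8)&(H[:,0]<24)&(H[:,1]>100)&(d>.01)
    q=Q[or_]; lab=np.zeros(len(q),int)-1;k=0
    for i in range(len(q)):
        if lab[i]<0:
            lab[np.linalg.norm(q-q[i],axis=1)<.018]=k;k+=1
    for j in range(k): print(" brass",q[lab==j].mean(0).round(4),"n",(lab==j).sum(),"h",((q[lab==j]-ctr)@m).mean().round(4))
    nut=(d>.009)&(d<.016)&(H[:,1]<60)&(H[:,2]<140)&(np.linalg.norm(Q-C,axis=1)<.03); print(" nut",nut.sum(),Q[nut].mean(0).round(4),d[nut].mean().round(4), "foot",(Q[nut].mean(0)-m*.013).round(4))
```

```text
scene normal [-0.5736 -0.0497  0.8176] tilt 35.15 n 1611 ctr [0.5115 0.3649 0.1296] yaw of -x front 4.95
 rect ((-0.0012874528765678406, -0.002386525273323059), (0.1684344857931137, 0.1039075255393982), 18.731950759887695) centre [0.5094 0.366  0.1283]
 tube pts 502
 tube line [ 0.3595733  -0.93311685 -0.05522605 -0.01642636] dir3 [-0.729  -0.4241 -0.5373] pt3 [0.4933 0.4188 0.1202] offset from C -0.055379365
 brass [0.5266 0.3452 0.181 ] n 14 h 0.0343
 brass [0.4791 0.3203 0.1463] n 13 h 0.0344
 brass [0.489  0.4458 0.1599] n 19 h 0.0336
 brass [0.4412 0.4219 0.1259] n 16 h 0.0344
 nut 29 [0.5027 0.3671 0.139 ] 0.0126 foot [0.5101 0.3678 0.1284]
top normal [-0.5654 -0.0562  0.8229] tilt 34.62 n 757 ctr [0.5157 0.3559 0.1332] yaw of -x front 5.67
 rect ((-0.009126067161560059, -0.006874397397041321), (0.16726787388324738, 0.10386066883802414), 18.040584564208984) centre [0.5092 0.3644 0.1293]
 tube pts 274
 tube line [ 0.31794596 -0.94810885 -0.06283738 -0.01625294] dir3 [-0.745  -0.3935 -0.5387] pt3 [0.4962 0.4171 0.1239] offset from C -0.053906042
 brass [0.5404 0.3062 0.1905] n 6 h 0.036
 brass [0.5029 0.4076 0.1674] n 9 h 0.0325
 brass [0.4929 0.2816 0.1546] n 6 h 0.0347
 brass [0.487  0.4494 0.1599] n 2 h 0.0329
 brass [0.4549 0.3834 0.133 ] n 8 h 0.0327
 brass [0.4378 0.424  0.1235] n 1 h 0.0322
 nut 11 [0.5038 0.3632 0.1408] 0.0125 foot [0.5112 0.3639 0.1301]
```

Run:
```python
from h import *
s,t=ld("scene0.pkl"),ld("top0.pkl")
for n,c in(("scene",s),("top",t)):
    P=cloud(c).reshape(-1,3); H=cv2.cvtColor(c["pixels"],cv2.COLOR_RGB2HSV).reshape(-1,3)
    for nm,cx,cy in(("green",.527,-.249),("orange",.541,-.188),("blue",.539,-.127)):
        m=(P[:,2]>.037)&(P[:,2]<.055)&(abs(P[:,1]-cy)<.025)&(abs(P[:,0]-.49)<.13)
        q=P[m]; cap=H[m][:,1]>120
        b=q[~cap][:,:2].astype(np.float32); l=cv2.fitLine(b,cv2.DIST_HUBER,0,.01,.01).ravel(); l[:2]*=np.sign(l[0])
        x=(q[:,:2]-l[2:])@l[:2]; xc=x[cap]
        e=np.percentile(x,[1,99]); mid=l[2:]+l[:2]*e.mean()
        print(n,nm,len(q),"yaw",np.degrees(np.arctan2(l[1],l[0])).round(1),"len",(e[1]-e[0]).round(4),"mid",mid.round(4),"cap",np.percentile(xc,[2,98]).round(3)-e[1],"zmax",np.percentile(q[:,2],95).round(4))
    # red tip
    m=(H[:,0]<8)&(H[:,1]>120)&(abs(P[:,0]-.46)<.04)&(abs(P[:,1]-.2)<.04); print("tip",P[m].mean(0),np.percentile(P[m],[5,95],0).round(3))
    m=np.isfinite(P[:,0])
    for r in((.2,.45,-.7,-.3),(.35,.7,-.4,-.28),(.35,.55,-.1,.16),(.4,.65,.16,.24)):
        k=m&(P[:,0]>r[0])&(P[:,0]<r[1])&(P[:,1]>r[2])&(P[:,1]<r[3]); print(r,P[k][:,2].max() if k.any() else None)
p,e=tri(s,(295.9,235),t,(283.1,215.6)); print("tip tri",p,e)
for a,b in(((369.6,161),(431.5,196.5)),((354.6,168.7),(411.4,192.2)),((343.1,177.8),(391.5,192.3))): print("cap tri",tri(s,a,t,b))
# heights grid
P=cloud(t);g={}
for p in P.reshape(-1,3):
    if np.isfinite(p[0]) and .2<p[0]<.75 and -.75<p[1]<.5: g[(int(p[0]*10),int(np.floor(p[1]*10)))]=max(g.get((int(p[0]*10),int(np.floor(p[1]*10))),0),p[2])
for i in range(7,1,-1): print(i,[int(1000*g.get((i,j),0)) for j in range(4,-8,-1)])
```

```text
scene green 203 yaw -10.9 len 0.1914 mid [ 0.5075 -0.2494] cap [-0.08398955 -0.03098955] zmax 0.0481
scene orange 231 yaw -4.0 len 0.1396 mid [ 0.494  -0.1798] cap [-0.03218855 -0.01518855] zmax 0.0492
scene blue 280 yaw -4.6 len 0.1379 mid [ 0.4947 -0.1188] cap [-0.02982332 -0.01582332] zmax 0.0511
tip [0.46082437 0.19975395 0.08278901] [[0.455 0.195 0.072]
 [0.469 0.203 0.092]]
(0.2, 0.45, -0.7, -0.3) 0.48436990560140986
(0.35, 0.7, -0.4, -0.28) 0.4633593537650818
(0.35, 0.55, -0.1, 0.16) 0.06999280901140137
(0.4, 0.65, 0.16, 0.24) 0.09842823685378005
top green 254 yaw -8.5 len 0.1887 mid [ 0.5049 -0.2507] cap [-0.0819026 -0.0679026] zmax 0.0491
top orange 278 yaw -1.0 len 0.1364 mid [ 0.4929 -0.1835] cap [-0.03032255 -0.01532255] zmax 0.0488
top blue 303 yaw -4.0 len 0.1363 mid [ 0.4927 -0.1235] cap [-0.02844327 -0.01444327] zmax 0.0495
tip [0.46103964 0.19477845 0.08785233] [[0.456 0.192 0.08 ]
 [0.468 0.198 0.093]]
(0.2, 0.45, -0.7, -0.3) 0.38607265651147415
(0.35, 0.7, -0.4, -0.28) 0.47019507551588946
(0.35, 0.55, -0.1, 0.16) 0.068548862370653
(0.4, 0.65, 0.16, 0.24) 0.09931365365260898
tip tri [0.46265542 0.19563013 0.08011967] 0.0012654544855080672
cap tri (array([ 0.52799931, -0.25061156,  0.040451  ]), np.float64(0.0026769236355222146))
cap tri (array([ 0.54194616, -0.19016677,  0.03829431]), np.float64(0.003575885440130602))
cap tri (array([ 0.54178112, -0.12929839,  0.03816053]), np.float64(0.004199384515609447))
7 [642, 645, 644, 647, 642, 643, 643, 642, 649, 643, 390, 390]
6 [90, 88, 129, 123, 120, 119, 120, 461, 470, 467, 390, 391]
5 [179, 198, 159, 95, 94, 94, 94, 101, 94, 155, 156, 129]
4 [177, 155, 161, 93, 9, 39, 52, 51, 69, 222, 307, 133]
3 [7, 8, 8, 9, 7, 8, 6, 8, 69, 222, 308, 18]
2 [0, 0, 0, 0, 0, 0, 0, 9, 65, 21, 386, 370]
```

Run:
```python
from h import *
s,t=ld("scene0.pkl"),ld("top0.pkl")
for n,c,cy0 in(("scene",s,0),("top",t,0)):
    P=cloud(c); H=cv2.cvtColor(c["pixels"],cv2.COLOR_RGB2HSV)
    v,u=np.mgrid[:400,:640]
    for nm,lo,hi,cy,xm in(("green",40,85,-.25,.545),("orange",9,22,-.188,.56),("blue",95,118,-.127,.56)):
        reg=(P[...,2]>.03)&(P[...,2]<.055)&(abs(P[...,1]-cy)<.022)&(P[...,0]>.40)&(P[...,0]<xm)
        ctr=lambda m: np.array([onz(c,a,b,.040)[:2] for a,b in zip(u[m],v[m])])
        br=ctr(reg&(H[...,1]<60)&(H[...,2]>150)); cp=ctr(reg&(H[...,1]>110)&(H[...,0]>=lo)&(H[...,0]<=hi))
        l=cv2.fitLine(br.astype(np.float32),cv2.DIST_HUBER,0,.01,.01).ravel()
        if l[0]<0:l[:2]*=-1
        xb=(br-l[2:])@l[:2]; xc=(cp-l[2:])@l[:2]
        print(n,nm,len(br),len(cp),"yaw",np.degrees(np.arctan2(l[1],l[0])).round(1),"foot",(l[2:]+l[:2]*xb.min()).round(4),"barrel end",(l[2:]+l[:2]*xb.max()).round(4),"capc",cp.mean(0).round(4),"mid from cap",(cp.mean(0)-l[:2]*.054).round(4),"len",(xc.max()-xb.min()).round(4))
def crop(c,x0,y0,x1,y1,w): 
    return cv2.resize(c["pixels"][y0:y1,x0:x1,::-1],None,fx=w,fy=w,interpolation=cv2.INTER_CUBIC)
cv2.imwrite("pics/tray.png",np.hstack([crop(t,370,180,450,245,5),crop(s,335,150,415,215,5)]))
```

```text
scene green 155 29 yaw -6.0 foot [ 0.4072 -0.2392] barrel end [ 0.5233 -0.2513] capc [ 0.5282 -0.2461] mid from cap [ 0.4745 -0.2405] len 0.1312
scene orange 139 34 yaw -8.6 foot [ 0.419  -0.1774] barrel end [ 0.5329 -0.1946] capc [ 0.541  -0.1864] mid from cap [ 0.4876 -0.1783] len 0.1344
scene blue 81 34 yaw -4.8 foot [ 0.4246 -0.1206] barrel end [ 0.533  -0.1297] capc [ 0.5423 -0.1249] mid from cap [ 0.4885 -0.1204] len 0.1291
top green 200 33 yaw -5.4 foot [ 0.4096 -0.2406] barrel end [ 0.5165 -0.2507] capc [ 0.5262 -0.2503] mid from cap [ 0.4724 -0.2453] len 0.1231
top orange 181 37 yaw -6.3 foot [ 0.4243 -0.1798] barrel end [ 0.5287 -0.1914] capc [ 0.5393 -0.1893] mid from cap [ 0.4856 -0.1834] len 0.1236
top blue 126 37 yaw -4.3 foot [ 0.4273 -0.1199] barrel end [ 0.5284 -0.1276] capc [ 0.5397 -0.1283] mid from cap [ 0.4858 -0.1242] len 0.1201
```

View pics/tray.png

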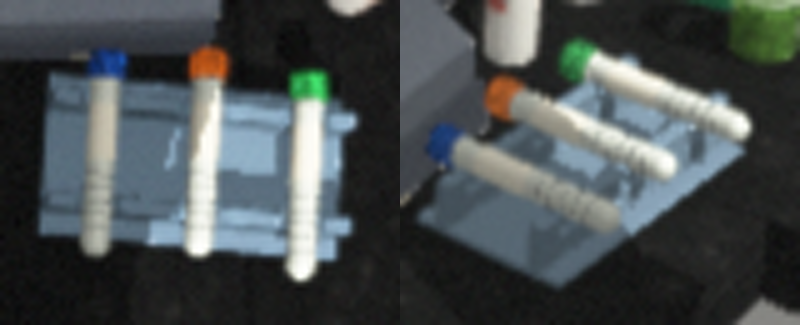

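The crops show the green tube at the -y end of the tray, slid about 13 mm toward the robot compared with the other two. The tray's corners are near (50,72), (352,110), (338,262) and (40,235) in the left crop. I'll check rail clearance next and set up a pose-to-increment helper.

```bash
cat >> h.py <<'E'
def frame(y,z):
    y=np.array(y,float);y/=np.linalg.norm(y);z=np.array(z,float);z-=y*(z@y);z/=np.linalg.norm(z)
    return np.c_[np.cross(y,z),y,z]
PZ=.0187
def plan(p,q,tp,tR,grasp=True):
    """from pose (p,quat) to grasp point tp with matrix tR: increments"""
    R=Ro.from_quat(q).as_matrix(); T=np.array(tp)+(tR[:,1]*PZ if grasp else 0)
    d=R.T@(T-p)/.15; w=Ro.from_matrix(R.T@tR).as_rotvec()/.12
    return d.round(3),w.round(3),T.round(4)
E
python3 - <<'E'
from h import *
s,t=ld("scene0.pkl"),ld("top0.pkl")
for z in(0.005,.034):
  print(z,[onz(t,370+a/5,180+b/5,z)[:2].round(4).tolist() for a,b in((50,72),(352,110),(338,262),(40,235))])
# tray mask rect by depth/colour, top
P=cloud(t);H=cv2.cvtColor(t["pixels"],cv2.COLOR_RGB2HSV)
for z0,z1,nm in((.002,.012,"base"),(.027,.038,"rail")):
    m=(P[...,2]>z0)&(P[...,2]<z1)&(H[...,0]>95)&(H[...,0]<118)&(H[...,1]>40)&(H[...,2]>60)&(P[...,0]>.40)&(P[...,0]<.56)&(P[...,1]>-.31)&(P[...,1]<-.05)
    q=P[m][:,:2]; print(nm,len(q)); print(cv2.minAreaRect(q.astype(np.float32)))
    a=np.radians(-5.); R=np.array([[np.cos(a),np.sin(a)],[-np.sin(a),np.cos(a)]]); qq=(q-[.485,-.185])@R.T
    print(np.percentile(qq,[1,99],0).round(4), np.histogram(qq[:,0],np.arange(-.06,.061,.004))[0])
E
```

```text
0.005 [[0.5395, -0.1001], [0.5158, -0.288], [0.4209, -0.275], [0.4373, -0.0916]]
0.034 [[0.5341, -0.0957], [0.511, -0.2794], [0.4182, -0.2667], [0.4342, -0.0874]]
base 860
((0.4865827262401581, -0.19092649221420288), (0.19485321640968323, 0.1163962334394455), 82.82965850830078)
[[-0.0533 -0.0944]
 [ 0.0462  0.0905]] [ 0 24 53 42 48  2  1  1 36 55 41 42 49 46 48 41 43 48 43 49 49  2  0  0
 26 44 25  0  0  1]
rail 278
((0.49908900260925293, -0.17343872785568237), (0.20776621997356415, 0.10876008123159409), 84.58543395996094)
[[-0.0413 -0.0903]
 [ 0.0652  0.0936]] [ 0  0  0  0 26 47 46 14  0  0  0  0  0  0  0  0  0  0  0  0 22 52 47  6
  0  2  0  0  1  6]
```

Run:
```python
from h import *
from bench import arm
st=arm.read_state();p,q=st["ee_pos"],st["tool_rot"]
R=Ro.from_quat(q).as_matrix(); a=np.radians(-6)
G=frame([0,0,-1],[np.cos(a),np.sin(a),0])
print("raise", R.T@np.array([0,0,.19])/.15)
print("cross", R.T@np.array([.472-p[0],-.2465-p[1],0])/.15, plan(p,q,[.472,-.2465,.036],G))
```

```text
raise [-1.86752766e-03 -1.26666528e+00 -1.31199788e-04]
cross [-1.85146767e+00  2.46654081e-03  2.54105190e+00] (array([-1.849,  1.424,  2.541]), array([ 3.000e-03,  3.304e+00, -1.200e-02]), array([ 0.472 , -0.2465,  0.0173]))
```

{"api": "step_arm", "payload": {"increments": [[[0, -0.33, 0], [0, 0, 0], 0.5], [[0, -0.33, 0], [0, 0, 0], 0.5], [[0, -0.33, 0], [0, 0, 0], 0.5], [[0, -0.33, 0], [0, 0, 0], 0.5]]}}

```text
t: 0.6
ee_pos: [0.1868, -0.6222, 0.4306]
tool_rot: [-0.567, 0.422, -0.422, 0.567]
wrist_force: [-0.0, -0.4, -0.2]
gripper_width: 0.0427
```

{"api": "step_arm", "payload": {"increments": [[[-0.185, 0, 0.254], [0, 0, 0], 0.5], [[-0.185, 0, 0.254], [0, 0, 0], 0.5], [[-0.185, 0, 0.254], [0, 0, 0], 0.5], [[-0.185, 0, 0.254], [0, 0, 0], 0.5], [[-0.185, 0, 0.254], [0, 0, 0], 0.5], [[-0.185, 0, 0.254], [0, 0, 0], 0.5], [[-0.185, 0, 0.254], [0, 0, 0], 0.5], [[-0.185, 0, 0.254], [0, 0, 0], 0.5], [[-0.185, 0, 0.254], [0, 0, 0], 0.5], [[-0.185, 0, 0.254], [0, 0, 0], 0.5]]}}

```text
t: 1.85
ee_pos: [0.4727, -0.2458, 0.4291]
tool_rot: [0.567, -0.422, 0.422, -0.567]
wrist_force: [-0.0, -0.5, 0.2]
gripper_width: 0.0426
```

{"api": "step_arm", "payload": {"increments": [[[0, 0.36, 0], [0, 0.83, 0], 0.5], [[0, 0.36, 0], [0, 0.83, 0], 0.5], [[0, 0.36, 0], [0, 0.83, 0], 0.5], [[0, 0.36, 0], [0, 0.82, 0], 0.5], [[0, 0.36, 0], [0, 0, 0], 0.5], [[0, 0, 0], [0, 0, 0], 0.5]]}}

```text
t: 2.6
ee_pos: [0.4693, -0.246, 0.1557]
tool_rot: [-0.474, 0.528, -0.523, 0.472]
wrist_force: [0.4, -0.4, 0.3]
gripper_width: 0.0427
```

Run:
```python
from h import *
from bench import arm
st=arm.read_state();p,q=st["ee_pos"],st["tool_rot"]
a=np.radians(-6); G=frame([0,0,-1],[np.cos(a),np.sin(a),0])
print(p,st["joints"],plan(p,q,[.472,-.2465,.036],G))
out=[]
for n in("scene","top"):
    c=arm.capture(n); pickle.dump(c,open(n+"1.pkl","wb"))
    u,v=proj(c,[.472,-.2465,.08])[0].astype(int)
    out.append(cv2.resize(c["pixels"][v-35:v+35,u-45:u+45,::-1],None,fx=4.4,fy=4.4,interpolation=cv2.INTER_CUBIC))
cv2.imwrite("pics/g1.png",np.hstack(out))
```

```text
[ 0.46927319 -0.24595339  0.15565276] [ 0.66099681  0.16859998 -0.28808438  1.83475113  0.05120557  1.15363335
 -1.32033329] (array([0.004, 0.922, 0.025]), array([ 0.063, -0.004, -0.025]), array([ 0.472 , -0.2465,  0.0173]))
```

View pics/g1.png

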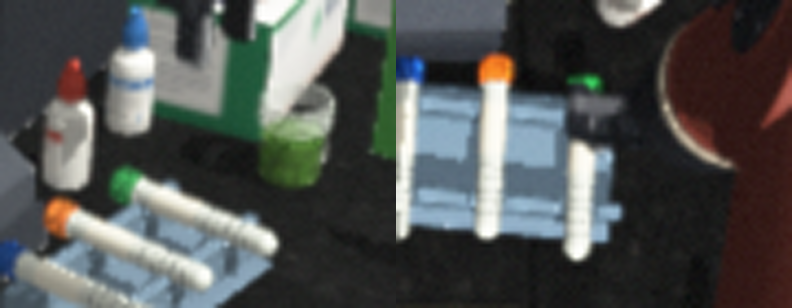

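The gripper stands above the green tube's middle in both views (parallax explains the offset), with the tray untouched. Descending.

{"api": "step_arm", "payload": {"increments": [[[0.004, 0.3, 0.025], [0.06, 0, -0.025], 0.5], [[0, 0.3, 0], [0, 0, 0], 0.5], [[0, 0.2, 0], [0, 0, 0], 0.5], [[0, 0.12, 0], [0, 0, 0], 0.5], [[0, 0, 0], [0, 0, 0], 0.5]]}}

```text
t: 3.32
ee_pos: [0.477, -0.2488, 0.022]
tool_rot: [0.472, -0.523, 0.528, -0.474]
wrist_force: [0.8, 0.9, 0.1]
gripper_width: 0.0426
```

{"api": "step_arm", "payload": {"increments": [[[0, 0, 0], [0, 0, 0], 1], [[0, 0, 0], [0, 0, 0], 1], [[0, 0, 0], [0, 0, 0], 1], [[0, 0, 0], [0, 0, 0], 1], [[0, 0, 0], [0, 0, 0], 1]]}}

```text
t: 3.95
ee_pos: [0.4779, -0.2474, 0.0232]
tool_rot: [0.472, -0.522, 0.528, -0.475]
wrist_force: [-0.7, 6.3, 6.2]
gripper_width: 0.0149
```

The opening reads 14.9 mm, below the 17 mm barrel diameter, so the grip is about 6 mm too high and about 5 mm toward the cap. I'll open, correct and grip again.

{"api": "step_arm", "payload": {"increments": [[[0, 0, 0], [0, 0, 0], 0.5], [[0, 0, 0], [0, 0, 0], 0.5], [[0, 0.04, -0.03], [0, 0, 0], 0.5], [[0, 0, 0], [0, 0, 0], 0.5], [[0, 0, 0], [0, 0, 0], 0.5]]}}

```text
t: 4.58
ee_pos: [0.4717, -0.248, 0.0151]
tool_rot: [0.472, -0.523, 0.528, -0.474]
wrist_force: [1.3, 0.3, 0.9]
gripper_width: 0.043
```

Run:
```python
from h import *
from bench import arm
st=arm.read_state();p,q=st["ee_pos"],st["tool_rot"]
a=np.radians(-6); G=frame([0,0,-1],[np.cos(a),np.sin(a),0])
print(p,st["wrist_force"],Ro.from_quat(q).as_matrix().round(3),plan(p,q,[.472,-.2465,.036],G))
```

```text
[ 0.47171392 -0.24804119  0.01512946] [1.29756599 0.26581372 0.87484591] [[-0.105  0.007  0.994]
 [-0.994 -0.004 -0.105]
 [ 0.003 -1.     0.007]] (array([-0.01 , -0.014,  0.001]), array([-0.057, -0.007,  0.024]), array([ 0.472 , -0.2465,  0.0173]))
```

Good: within 2 mm. Closing and then lifting.

{"api": "step_arm", "payload": {"increments": [[[-0.008, 0, 0], [0, 0, 0], 1], [[0, 0, 0], [0, 0, 0], 1], [[0, 0, 0], [0, 0, 0], 1], [[0, 0, 0], [0, 0, 0], 1]]}}

```text
t: 5.08
ee_pos: [0.4722, -0.2468, 0.0155]
tool_rot: [0.472, -0.523, 0.528, -0.474]
wrist_force: [0.2, 0.5, 3.4]
gripper_width: 0.0151
```

{"api": "step_arm", "payload": {"increments": [[[0, -0.15, 0], [0, 0, 0], 1], [[0, -0.3, 0], [0, 0, 0], 1], [[0, -0.4, 0], [0, 0, 0], 1], [[0, -0.4, 0], [0, 0, 0], 1], [[0, -0.4, 0], [0, 0, 0], 1], [[0, -0.4, 0], [0, 0, 0], 1], [[0, 0, 0], [0, 0, 0], 1]]}}

```text
t: 5.95
ee_pos: [0.4717, -0.2463, 0.3278]
tool_rot: [0.471, -0.52, 0.531, -0.475]
wrist_force: [0.7, -0.4, -0.1]
gripper_width: 0.0152
```

```bash
cat >> h.py <<'E'
_a=np.radians(5.);N=np.array([-.5736*np.cos(_a),-.5736*np.sin(_a),.8192]);U=np.array([.745,.384,.545])
F=frame(-N,U);HUB=np.array([.510,.3655,.128]);E=HUB+F[:,0]*.055+N*.024
E
python3 - <<'E'
from h import *
from bench import arm
st=arm.read_state();p,q=st["ee_pos"],st["tool_rot"]
print(F.round(4),E.round(4),st["joints"].round(2))
print(plan(p,q,E+N*.09,F))
out=[]
for n in("scene","top"):
    c=arm.capture(n); pickle.dump(c,open(n+"2.pkl","wb"))
    u,v=proj(c,p)[0].astype(int)
    out.append(cv2.resize(c["pixels"][v-35:v+35,u-45:u+45,::-1],None,fx=4.4,fy=4.4,interpolation=cv2.INTER_CUBIC))
cv2.imwrite("pics/g2.png",np.hstack(out))
E
```

```text
[[ 0.3419  0.5714  0.7461]
 [-0.9219  0.05    0.3842]
 [ 0.1822 -0.8192  0.5439]] [0.5151 0.3136 0.1577] [ 0.67  0.06 -0.29  1.59  0.02  1.47 -1.29]
(array([-3.694,  0.717, -0.384]), array([ 5.026, -4.148, -0.257]), array([0.4743, 0.31  , 0.2161]))
```

View pics/g2.png

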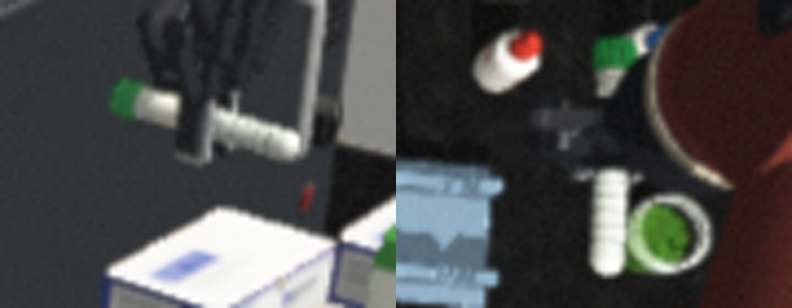

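The tube is held near its middle in both views. I'll measure the slip along its axis by triangulating the cap and foot.

```bash
cat >> h.py <<'E'
def capfind(cs,p,q,R=None):
    R=Ro.from_quat(q).as_matrix(); g=p-R[:,1]*PZ; px=[]
    for c in cs:
        u,v=proj(c,g+R[:,2]*.054)[0]; H=cv2.cvtColor(c["pixels"],cv2.COLOR_RGB2HSV)
        m=cv2.inRange(H,(40,110,70),(85,255,255)); k,L,st,ce=cv2.connectedComponentsWithStats(m)
        i=1+np.argmin([np.hypot(*(x-(u,v))) for x in ce[1:]]); px.append(ce[i]); print("cap px",ce[i].round(1),"pred",(u.round(1),v.round(1)),"area",st[i][4])
    X,e=tri(cs[0],px[0],cs[1],px[1]); return X,e,R.T@(X-g)
E
python3 - <<'E'
from h import *
from bench import arm
st=arm.read_state()
cs=ld("scene2.pkl"),ld("top2.pkl")
print(capfind(cs,st["ee_pos"],st["tool_rot"]))
p,q=st["ee_pos"],st["tool_rot"]; R=Ro.from_quat(q).as_matrix(); g=p-R[:,1]*PZ
for c,foot in zip(cs,((303-6,150-2),(396+213-2,276-4))):
    u,v=proj(c,p)[0].astype(int); off=0 if c is cs[0] else 396
    print("foot seen",u-45+(foot[0]-off)/4.4,v-35+foot[1]/4.4,"pred",proj(c,g-R[:,2]*.060)[0].round(1))
E
```

```text
cap px [377.7  58.7] pred (np.float64(379.7), np.float64(62.3)) area 43
cap px [466.2 173.7] pred (np.float64(465.9), np.float64(175.1)) area 59
(array([ 0.52647859, -0.2478281 ,  0.35135934]), np.float64(0.0038172238911267854), array([-0.00373862, -0.00960502,  0.05661704]))
foot seen 418.5 72.63636363636363 pred [416.8  73.6]
foot seen 464.95454545454544 225.8181818181818 pred [463.4 223.3]
```

{"api": "step_arm", "payload": {"increments": [[[-0.37, 0, -0.03], [0, 0, 0], 1], [[-0.37, 0, -0.03], [0, 0, 0], 1], [[-0.37, 0, -0.04], [0, 0, 0], 1], [[-0.37, 0, -0.04], [0, 0, 0], 1], [[-0.37, 0, -0.04], [0, 0, 0], 1], [[-0.37, 0, -0.04], [0, 0, 0], 1], [[-0.37, 0, -0.04], [0, 0, 0], 1], [[-0.37, 0, -0.04], [0, 0, 0], 1], [[-0.37, 0, -0.04], [0, 0, 0], 1], [[-0.36, 0, -0.04], [0, 0, 0], 1]]}}

```text
t: 7.3
ee_pos: [0.4709, 0.3119, 0.3187]
tool_rot: [0.473, -0.523, 0.528, -0.473]
wrist_force: [0.9, -0.5, 0.0]
gripper_width: 0.0155
```

{"api": "step_arm", "payload": {"increments": [[[0, 0, 0], [0.72, -0.59, -0.04], 1], [[0, 0, 0], [0.72, -0.59, -0.04], 1], [[0, 0, 0], [0.72, -0.59, -0.04], 1], [[0, 0, 0], [0.72, -0.59, -0.04], 1], [[0, 0, 0], [0.72, -0.59, -0.04], 1], [[0, 0, 0], [0.72, -0.59, -0.04], 1], [[0, 0, 0], [0.71, -0.6, -0.03], 1], [[0, 0, 0], [0, 0, 0], 1]]}}

```text
t: 8.3
ee_pos: [0.4701, 0.3096, 0.3185]
tool_rot: [-0.435, 0.206, -0.535, 0.694]
wrist_force: [0.4, -0.0, -0.5]
gripper_width: 0.0151
```

Run:
```python
from h import *
from bench import arm
st=arm.read_state();p,q=st["ee_pos"],st["tool_rot"]
print(st["t"],p,st["joints"].round(2)); print(plan(p,q,E+N*.06,F))
```

```text
8.3 [0.47012296 0.30956136 0.31847294] [ 0.07 -0.25 -0.84  1.96  0.25  0.9  -2.07]
(array([-0.116,  0.779, -0.343]), array([ 0.07 , -0.011, -0.017]), array([0.4915, 0.3115, 0.1915]))
```

{"api": "step_arm", "payload": {"increments": [[[-0.058, 0, -0.17], [0.07, -0.01, -0.02], 1], [[-0.058, 0.1, -0.17], [0, 0, 0], 1], [[0, 0.25, 0], [0, 0, 0], 1], [[0, 0.25, 0], [0, 0, 0], 1], [[0, 0.17, 0], [0, 0, 0], 1], [[0, 0, 0], [0, 0, 0], 1], [[0, 0, 0], [0, 0, 0], 1]]}}

```text
t: 9.18
ee_pos: [0.4935, 0.3135, 0.1956]
tool_rot: [-0.431, 0.204, -0.537, 0.696]
wrist_force: [0.3, 0.3, -0.1]
gripper_width: 0.0155
```

Run:
```python
from h import *
from bench import arm
cs=[];out=[]
for n in("scene","top"):
    c=arm.capture(n); pickle.dump(c,open(n+"3.pkl","wb")); cs.append(c)
st=arm.read_state();p,q=st["ee_pos"],st["tool_rot"]
for c in cs:
    u,v=proj(c,E)[0].astype(int); print("crop origin",u-45,v-45)
    out.append(cv2.resize(c["pixels"][v-45:v+45,u-45:u+45,::-1],None,fx=4.4,fy=4.4,interpolation=cv2.INTER_CUBIC))
cv2.imwrite("pics/g3.png",np.hstack(out))
print(p,st["joints"].round(2),st["wrist_force"].round(1)); print(plan(p,q,E+N*.06,F))
print(capfind(cs,p,q))
```

```text
crop origin 196 180
crop origin 193 147
[0.49357575 0.31373887 0.19644332] [ 0.2  -0.05 -1.06  2.1   0.6   0.7  -2.42] [ 0.8 -1.3 -0.2]
(array([ 0.003,  0.018, -0.034]), array([-0.03 , -0.014, -0.009]), array([0.4915, 0.3115, 0.1915]))
cap px [228.1 194.8] pred (np.float64(228.4), np.float64(195.1)) area 86
cap px [224.9 184.2] pred (np.float64(224.8), np.float64(183.5)) area 51
(array([0.52222043, 0.3335405 , 0.2420187 ]), np.float64(0.0022127304523698594), array([-0.0002704 , -0.0010852 ,  0.05383502]))
```

View pics/g3.png

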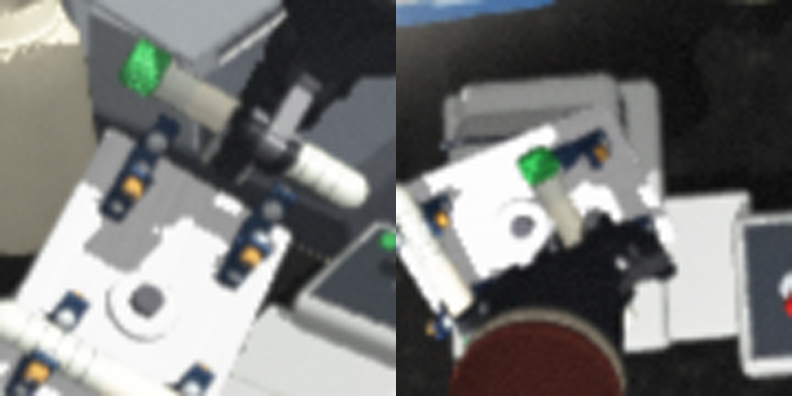

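Both views agree: the tube sits 60 mm above the clips, and the cap is 54 mm from the grasp point as expected. Joint 7 is nearing its range, so I lower halfway and watch it.

{"api": "step_arm", "payload": {"increments": [[[0.003, 0.02, -0.033], [-0.03, -0.014, 0], 1], [[0, 0.1, 0], [0, 0, 0], 1], [[0, 0.06, 0], [0, 0, 0], 1], [[0, 0, 0], [0, 0, 0], 1]]}}

```text
t: 9.78
ee_pos: [0.5052, 0.3121, 0.1702]
tool_rot: [-0.433, 0.203, -0.536, 0.696]
wrist_force: [1.4, -0.5, -0.3]
gripper_width: 0.0155
```

Run:
```python
from h import *
from bench import arm
st=arm.read_state();p,q=st["ee_pos"],st["tool_rot"]
R=Ro.from_quat(q).as_matrix(); print(st["t"],p,st["joints"].round(3),st["wrist_force"].round(1),plan(p,q,E,F),"grasp in clip frame mm",(1000*F.T@(p-R[:,1]*PZ-E)).round(1))
```

```text
9.775 [0.50517068 0.31206842 0.17021973] [ 0.198  0.038 -1.071  2.108  0.74   0.694 -2.531] [ 1.4 -0.5 -0.3] (array([-0.002,  0.231,  0.008]), array([ 0.016,  0.004, -0.009]), array([0.5258, 0.3145, 0.1424])) grasp in clip frame mm [  0.3 -34.7  -1.1]
```

Joint 7 would run out of range before the tube is home. Either cap direction is allowed, so I back off and turn half a turn about the tool axis.

{"api": "step_arm", "payload": {"increments": [[[0, -0.2, 0], [0, 0, 0], 1], [[0, -0.3, 0], [0, 0, 0], 1], [[0, 0, 0], [0, -1, 0], 1], [[0, 0, 0], [0, -1, 0], 1], [[0, 0, 0], [0, -1, 0], 1], [[0, 0, 0], [0, -1, 0], 1]]}}

```text
t: 10.52
ee_pos: [0.4623, 0.3089, 0.233]
tool_rot: [-0.548, 0.03, -0.417, 0.724]
wrist_force: [-0.7, 1.1, -0.7]
gripper_width: 0.0152
```

```bash
python3 -c "
from bench import arm
s=arm.read_state();print(s['t'],s['ee_pos'],s['joints'].round(2))"
```

```text
10.525 [0.46229418 0.30891729 0.23301579] [ 0.11 -0.2  -0.94  2.1   0.37  0.74 -1.76]
```

Joint 7 rises as intended, so I continue (22.2 units left).

{"api": "step_arm", "payload": {"increments": [[[0, 0, 0], [0, -1, 0], 1], [[0, 0, 0], [0, -1, 0], 1], [[0, 0, 0], [0, -1, 0], 1], [[0, 0, 0], [0, -1, 0], 1], [[0, 0, 0], [0, -1, 0], 1], [[0, 0, 0], [0, -1, 0], 1], [[0, 0, 0], [0, -1, 0], 1], [[0, 0, 0], [0, -1, 0], 1], [[0, 0, 0], [0, -1, 0], 1], [[0, 0, 0], [0, -1, 0], 1]]}}

```text
t: 11.78
ee_pos: [0.4623, 0.3089, 0.233]
tool_rot: [0.688, 0.384, 0.034, -0.615]
wrist_force: [0.2, 0.2, -0.6]
gripper_width: 0.0148
```

{"api": "step_arm", "payload": {"increments": [[[0, 0, 0], [0, -1, 0], 1], [[0, 0, 0], [0, -1, 0], 1], [[0, 0, 0], [0, -1, 0], 1], [[0, 0, 0], [0, -1, 0], 1], [[0, 0, 0], [0, -1, 0], 1], [[0, 0, 0], [0, -1, 0], 1], [[0, 0, 0], [0, -1, 0], 1], [[0, 0, 0], [0, -1, 0], 1], [[0, 0, 0], [0, -1, 0], 1], [[0, 0, 0], [0, -1, 0], 1]]}}

```text
t: 13.02
ee_pos: [0.4623, 0.3089, 0.233]
tool_rot: [0.587, 0.664, -0.36, -0.291]
wrist_force: [-0.2, -0.8, -0.5]
gripper_width: 0.0153
```

{"api": "step_arm", "payload": {"increments": [[[0, 0, 0], [0, -1, 0], 1], [[0, 0, 0], [0, -1, 0], 1], [[0, 0, 0], [0, -0.2, 0], 1], [[0, 0, 0], [0, 0, 0], 1], [[0, 0, 0], [0, 0, 0], 1]]}}

```text
t: 13.65
ee_pos: [0.4626, 0.3086, 0.2324]
tool_rot: [0.536, 0.696, -0.433, -0.203]
wrist_force: [0.5, 0.0, -0.8]
gripper_width: 0.0154
```

```bash
cat >> h.py <<'E'
F2=F.copy();F2[:,[0,2]]*=-1
def rep(st,FF=None,k=0.):
    FF=F2 if FF is None else FF
    p,q=st["ee_pos"],st["tool_rot"];R=Ro.from_quat(q).as_matrix()
    print(st["t"],p.round(4),st["joints"].round(3),"F",st["wrist_force"].round(1),"F tool",(R.T@st["wrist_force"]).round(1),"w",st["gripper_width"].round(4)); print(plan(p,q,E+N*k,FF)[:2],"grasp in clip frame (x across,y down,z along) mm",(1000*FF.T@(p-R[:,1]*PZ-E)).round(1))
E
python3 - <<'E'
from h import *
from bench import arm
rep(arm.read_state(),k=.06)
E
```

```text
Traceback (most recent call last):
  File "h.py", line 42, in rep
    print(st["t"],p.round(4),st["joints"].round(3),"F",st["wrist_force"].round(1),"F tool",(R.T@st["wrist_force"]).round(1),"w",st["gripper_width"].round(4)); print(plan(p,q,E+N*k,FF)[:2],"grasp in clip frame (x across,y down,z along) mm",(1000*FF.T@(p-R[:,1]*PZ-E)).round(1))
                                                                                                                                ^^^^^^^^^^^^^^^^^^^^^^^^^
AttributeError: 'float' object has no attribute 'round'
```

```bash
sed -i 's/st\["gripper_width"\].round(4)/round(st["gripper_width"],4)/' h.py
python3 - <<'E'
from h import *
from bench import arm
cs=[arm.capture(n) for n in("scene","top")]
st=arm.read_state();rep(st,k=.03); print(capfind(cs,st["ee_pos"],st["tool_rot"]))
E
```

```text
13.75 [0.4627 0.3086 0.2322] [-0.271 -0.158 -0.621  2.111  0.492  0.784  0.791] F [0.1 0.3 0.5] F tool [ 0.2 -0.3 -0.4] w 0.0152
(array([ 0.001,  0.533, -0.004]), array([-0.007,  0.014,  0.01 ])) grasp in clip frame (x across,y down,z along) mm [  -0.3 -110.     0.5]
cap px [288.8 212.5] pred (np.float64(287.9), np.float64(213.0)) area 86
cap px [245.7 229.1] pred (np.float64(243.2), np.float64(227.8)) area 28
(array([0.41059671, 0.28183831, 0.21653997]), np.float64(0.004657888601585665), array([-0.00385085,  0.00051282,  0.05770075]))
```

{"api": "step_arm", "payload": {"increments": [[[0, 0.25, 0], [0, 0, 0], 1], [[0, 0.2, 0], [0, 0, 0], 1], [[0, 0.12, 0], [0, 0, 0], 1], [[0, 0, 0], [0, 0, 0], 1]]}}

```text
t: 14.25
ee_pos: [0.5113, 0.3121, 0.1605]
tool_rot: [0.536, 0.695, -0.434, -0.203]
wrist_force: [-0.3, -0.3, -0.1]
gripper_width: 0.0151
```

Run:
```python
from h import *
from bench import arm
cs=[arm.capture(n) for n in("scene","top")];out=[]
st=arm.read_state();rep(st)
for c in cs[:1]:
    u,v=proj(c,E)[0].astype(int); print(u,v)
    out.append(cv2.resize(c["pixels"][v-40:v+40,u-50:u+50,::-1],None,fx=7,fy=7,interpolation=cv2.INTER_CUBIC))
cv2.imwrite("pics/g4.png",out[0])
```

```text
14.35 [0.5113 0.3132 0.1624] [-0.238  0.031 -0.635  2.12   0.738  0.673  0.601] F [-0.  -0.3  0.7] F tool [-0.4 -0.6 -0.2] w 0.0154
(array([-0.001,  0.165, -0.003]), array([-0.008,  0.021,  0.012])) grasp in clip frame (x across,y down,z along) mm [  0.  -24.8   0.4]
241 225
```

View pics/g4.png

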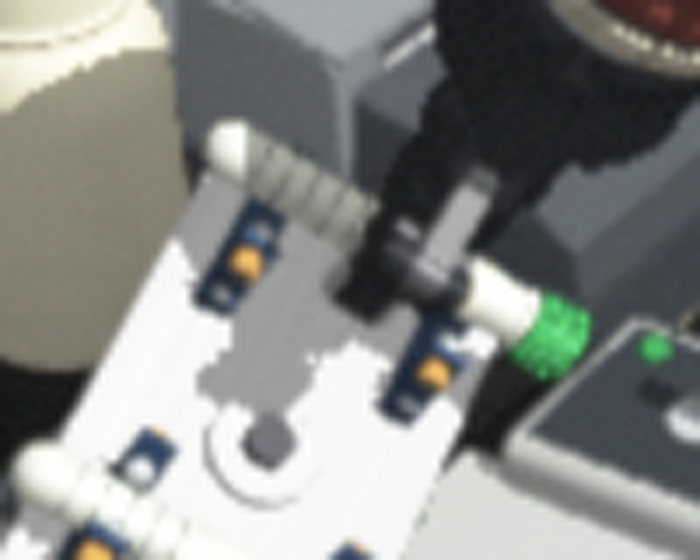

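The scene view shows the tube lying just above and parallel to the empty clip pair, with the fingers between the twins and the cap outside at crop (555,335). Now pressing slowly.

{"api": "step_arm", "payload": {"increments": [[[0, 0.035, 0], [0, 0, 0], 1], [[0, 0.035, 0], [0, 0, 0], 1], [[0, 0.02, 0], [0, 0, 0], 1], [[0, 0.02, 0], [0, 0, 0], 1], [[0, 0, 0], [0, 0, 0], 1]]}}

```text
t: 14.98
ee_pos: [0.5215, 0.3143, 0.1495]
tool_rot: [0.536, 0.696, -0.433, -0.202]
wrist_force: [2.9, 1.0, 0.7]
gripper_width: 0.0156
```

Run:
```python
from h import *
from bench import arm
rep(arm.read_state())
```

```text
14.975 [0.5215 0.3143 0.1495] [-0.241  0.07  -0.627  2.118  0.795  0.656  0.558] F [2.9 1.  0.7] F tool [-0.3  1.2 -2.9] w 0.0156
(array([0.   , 0.055, 0.004]), array([0.008, 0.021, 0.011])) grasp in clip frame (x across,y down,z along) mm [-0.1 -8.3 -0.6]
```

{"api": "step_arm", "payload": {"increments": [[[0, 0.02, 0], [0, 0, 0], 1], [[0, 0.02, 0], [0, 0, 0], 1], [[0, 0, 0], [0, 0, 0], 1]]}}

```text
t: 15.35
ee_pos: [0.5246, 0.3138, 0.143]
tool_rot: [0.535, 0.696, -0.433, -0.203]
wrist_force: [8.7, 3.7, -8.0]
gripper_width: 0.0154
```

Run:
```python
from h import *
from bench import arm
rep(arm.read_state())
```

```text
15.35 [0.5246 0.3138 0.143 ] [-0.242  0.085 -0.623  2.118  0.814  0.65   0.543] F [ 8.7  3.7 -8. ] F tool [ 1.9 11.8 -3.6] w 0.0154
(array([ 0.002,  0.008, -0.005]), array([-0.012,  0.019,  0.013])) grasp in clip frame (x across,y down,z along) mm [-0.4 -1.2  0.8]
```

{"api": "step_arm", "payload": {"increments": [[[0, 0.015, 0], [0, 0, 0], 1], [[0, 0.015, 0], [0, 0, 0], 1], [[0, 0, 0], [0, 0, 0], 1]]}}

```text
t: 15.72
ee_pos: [0.526, 0.314, 0.1403]
tool_rot: [0.536, 0.696, -0.434, -0.202]
wrist_force: [-16.4, -6.9, 15.2]
gripper_width: 0.0156
```

Run:
```python
from h import *
from bench import arm
rep(arm.read_state())
```

```text
15.725 [0.526  0.314  0.1403] [-0.244  0.093 -0.622  2.118  0.828  0.65   0.531] F [-16.4  -6.9  15.2] F tool [ -3.5 -22.1   6.7] w 0.0156
(array([ 0.001, -0.012, -0.007]), array([-0.012,  0.026, -0.004])) grasp in clip frame (x across,y down,z along) mm [-0.2  1.8  1.1]
```

The force reversed from a +12 N pull (the balls drawing the tube in) to -22 N at seat depth, so the tube is seated. I release partway, since the nut is nearby, and back off.

{"api": "step_arm", "payload": {"increments": [[[0, -0.012, 0], [0, 0, 0], 1], [[0, 0, 0], [0, 0, 0], 0.5], [[0, 0, 0], [0, 0, 0], 0.5], [[0, 0, 0], [0, 0, 0], 0.5], [[0, -0.1, 0], [0, 0, 0], 0.5], [[0, -0.2, 0], [0, 0, 0], 0.5], [[0, -0.35, 0], [0, 0, 0], 0.5], [[0, -0.35, 0], [0, 0, 0], 0.5], [[0, 0, 0], [0, 0, 0], 0.5]]}}

```text
t: 16.85
ee_pos: [0.4398, 0.3086, 0.2691]
tool_rot: [0.536, 0.698, -0.431, -0.2]
wrist_force: [0.4, -1.1, 0.3]
gripper_width: 0.0429
```

Run:
```python
from h import *
from bench import arm
cs=[arm.capture(n) for n in("scene","top")];out=[]
for n,c in zip(("scene","top"),cs):pickle.dump(c,open(n+"5.pkl","wb"))
st=arm.read_state();rep(st)
for c in cs:
    u,v=proj(c,E)[0].astype(int)
    out.append(cv2.resize(c["pixels"][v-40:v+50,u-45:u+45,::-1],None,fx=4.4,fy=4.4,interpolation=cv2.INTER_CUBIC))
    print(proj(c,[E-F[:,2]*.054,E])); 
    P=cloud(c); D=(P-HUB)@F; h=-D[...,1]; y=D[...,0]; x=D[...,2]
    for nm,s in(("new",1),("fixed",-1)):
        for a in(-.02,.0,.02,):
            m=(abs(y-s*.055)<.004)&(abs(x-a)<.01)&(h>.005)&(h<.06); print(nm,a,m.sum(),np.percentile(h[m],80).round(4) if m.any() else None)
    H=cv2.cvtColor(c["pixels"],cv2.COLOR_RGB2HSV); m=(H[...,0]<8)&(H[...,1]>120)&(abs(P[...,0]-.46)<.04)&(abs(P[...,1]-.2)<.04); print("tip",np.argwhere(m).mean(0),P[m].mean(0))
cv2.imwrite("pics/g5.png",np.hstack(out))
```

```text
16.95 [0.4404 0.3064 0.2648] [-0.253 -0.239 -0.641  2.094  0.395  0.846  0.868] F [ 0.8 -0.2 -1.5] F tool [-0.2  1.7  0.3] w 0.0428
(array([ 0.003,  0.997, -0.001]), array([0.003, 0.022, 0.005])) grasp in clip frame (x across,y down,z along) mm [  -0.6 -149.5    0.2]
[[263.31875008 238.38560612]
 [241.32244168 225.26231983]]
new -0.02 34 0.0341
new 0.0 30 0.034
new 0.02 29 0.0342
fixed -0.02 37 0.0334
fixed 0.0 38 0.0332
fixed 0.02 38 0.0335
tip [235.25 295.7 ] [0.46097186 0.19958701 0.0828779 ]
[[247.06544731 208.75740184]
 [238.25478887 192.67049479]]
new -0.02 21 0.0349
new 0.0 19 0.0351
new 0.02 20 0.0343
fixed -0.02 20 0.0341
fixed 0.0 19 0.0345
fixed 0.02 22 0.035
tip [215.64285714 282.92857143] [0.46088619 0.19516497 0.08837112]
```

View pics/g5.png

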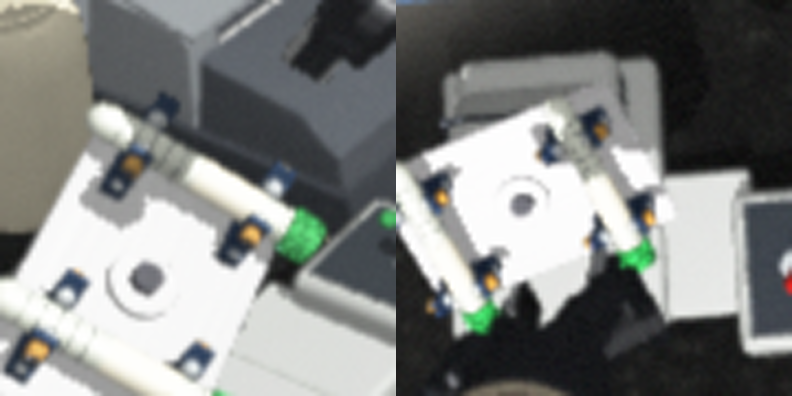

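Both views show the tube in both empty clips, at the same height above the plate as the fixed one (33 to 35 mm to the crown, uniform along its length). The cap is outside the clip at left-crop (302,233) and the switch is still off at tip (0.462,0.196,0.083). Next is the switch push.

```bash
cat >> h.py <<'E'
MX=np.array([np.cos(_a),np.sin(_a),0]);MY=np.array([-MX[1],MX[0],0])
PIV=np.array([.510,.3655,.047])*1.0-MX*.045-MY*.165
G2=frame([0,0,-1],-MX)
E
python3 - <<'E'
from h import *
from bench import arm
st=arm.read_state();p,q=st["ee_pos"],st["tool_rot"]
T=PIV-MX*.058;T[2]=.2
print(PIV,"tip exp",PIV-MX*.0183+[0,0,.0378],plan(p,q,T,G2,False))
R=Ro.from_quat(q).as_matrix();print("after rotation shift:",G2.T@(T-p)/.15)
E
```

```text
[0.47955194 0.19720587 0.047     ] tip exp [0.46132157 0.19561092 0.0848    ] (array([-0.58 ,  0.244,  0.622]), array([ 5.047,  2.632, -0.825]), array([0.4218, 0.1922, 0.2   ]))
after rotation shift: [-0.74817656  0.43219971  0.19038674]
```

{"api": "step_arm", "payload": {"increments": [[[0, 0, 0], [0.84, 0.44, -0.14], 1], [[0, 0, 0], [0.84, 0.44, -0.14], 1], [[0, 0, 0], [0.84, 0.44, -0.14], 1], [[0, 0, 0], [0.84, 0.44, -0.14], 1], [[0, 0, 0], [0.84, 0.44, -0.14], 1], [[0, 0, 0], [0.84, 0.44, -0.13], 1], [[-0.37, 0, 0.1], [0, 0, 0], 1], [[-0.37, 0, 0.09], [0, 0, 0], 1], [[0, 0.2, 0], [0, 0, 0], 1], [[0, 0.2, 0], [0, 0, 0], 1]]}}

```text
t: 18.2
ee_pos: [0.4217, 0.1919, 0.2019]
tool_rot: [-0.478, -0.52, 0.521, 0.479]
wrist_force: [-0.7, 0.1, -0.5]
gripper_width: 0.0
```

Run:
```python
from h import *
from bench import arm
st=arm.read_state();p,q=st["ee_pos"],st["tool_rot"]
T=PIV-MX*.058;T[2]=.074
print(st["t"],p,st["joints"].round(2),plan(p,q,T,G2,False))
```

```text
18.2 [0.42165069 0.19187146 0.20189844] [-0.07 -0.   -0.45  1.92 -0.    1.23  1.14] (array([ 0.002,  0.853, -0.003]), array([-0.024, -0.027, -0.002]), array([0.4218, 0.1922, 0.074 ]))
```

{"api": "step_arm", "payload": {"increments": [[[0, 0.3, 0], [0, 0, 0], 1], [[0, 0.3, 0], [0, 0, 0], 1], [[0, 0.15, 0], [0, 0, 0], 1], [[0, 0.1, 0], [0, 0, 0], 1], [[0, 0, 0], [0, 0, 0], 1], [[0, 0, -0.08], [0, 0, 0], 1], [[0, 0, -0.08], [0, 0, 0], 1], [[0, 0, 0], [0, 0, 0], 1]]}}

```text
t: 19.2
ee_pos: [0.4468, 0.1959, 0.0774]
tool_rot: [0.478, 0.522, -0.521, -0.478]
wrist_force: [0.9, 1.1, -0.3]
gripper_width: 0.0
```

{"api": "step_arm", "payload": {"increments": [[[0, 0, -0.06], [0, 0, 0], 1], [[0, 0, -0.06], [0, 0, 0], 1], [[0, 0, -0.04], [0, 0, 0], 1], [[0, 0, 0], [0, 0, 0], 1]]}}

```text
t: 19.7
ee_pos: [0.4698, 0.1979, 0.0768]
tool_rot: [0.477, 0.521, -0.521, -0.478]
wrist_force: [1.6, 0.0, 0.4]
gripper_width: 0.0
```

```bash
cat >> h.py <<'E'
def sw():
    from bench import arm
    st=arm.read_state();p=st["ee_pos"]; print(st["t"],"TCP rel pivot mx,my,z",((p-PIV)@MX).round(4),((p-PIV)@MY).round(4),p[2].round(4),"F",st["wrist_force"].round(1))
    px=[]
    for n in("scene","top"):
        c=arm.capture(n);pickle.dump(c,open(n+"6.pkl","wb"));P=cloud(c);H=cv2.cvtColor(c["pixels"],cv2.COLOR_RGB2HSV)
        m=((H[...,0]<8)|(H[...,0]>174))&(H[...,1]>120)&(H[...,2]>60)&(np.linalg.norm(P-PIV,axis=-1)<.06)
        if m.any(): print(n,"red n",m.sum(),"px",np.argwhere(m).mean(0)[::-1].round(1),"mean rel pivot along mx",((P[m]-PIV)@MX).mean().round(4),"z",P[m][:,2].mean().round(4))
E
python3 -c "from h import *; sw()"
```

```text
19.7 TCP rel pivot mx,my,z -0.0096 0.0016 0.0768 F [1.6 0.  0.4]
scene red n 26 px [285.9 231.3] mean rel pivot along mx 0.0069 z 0.0853
```

The handle is past the middle. I push a little further in small steps.

{"api": "step_arm", "payload": {"increments": [[[0, 0, -0.03], [0, 0, 0], 1], [[0, 0, -0.03], [0, 0, 0], 1], [[0, 0, 0], [0, 0, 0], 1]]}}

```text
t: 20.18
ee_pos: [0.4772, 0.1985, 0.0763]
tool_rot: [-0.477, -0.521, 0.522, 0.479]
wrist_force: [-6.7, -0.9, 2.5]
gripper_width: -0.0
```

```bash
python3 -c "from h import *; sw()"
```

```text
20.175 TCP rel pivot mx,my,z -0.0023 0.0015 0.0763 F [-6.7 -0.9  2.5]
scene red n 23 px [283.4 230.3] mean rel pivot along mx 0.0134 z 0.0858
```

{"api": "step_arm", "payload": {"increments": [[[0, 0, -0.02], [0, 0, 0], 1], [[0, 0, -0.02], [0, 0, 0], 1], [[0, 0, 0], [0, 0, 0], 1]]}}

```text
t: 20.65
ee_pos: [0.4782, 0.1985, 0.0757]
tool_rot: [-0.475, -0.518, 0.525, 0.48]
wrist_force: [-28.0, -4.0, 19.0]
gripper_width: -0.0
```

```bash
python3 -c "from h import *; sw()"
```

```text
20.65 TCP rel pivot mx,my,z -0.0013 0.0015 0.0757 F [-28.  -4.  19.]
scene red n 16 px [283.1 230.3] mean rel pivot along mx 0.0153 z 0.0838
```

The handle is on its stop (28 N). I back off, then retract upward and away.

{"api": "step_arm", "payload": {"increments": [[[0, 0, 0.15], [0, 0, 0], 1], [[0, 0, 0.25], [0, 0, 0], 1], [[0, -0.3, 0], [0, 0, 0], 1], [[0, -0.35, 0], [0, 0, 0], 1], [[0.35, -0.3, 0], [0, 0, 0], 1], [[0.38, 0, 0], [0, 0, 0], 1], [[0.38, 0, 0], [0, 0, 0], 1], [[0, 0, 0], [0, 0, 0], 1], [[0, 0, 0], [0, 0, 0], 1]]}}

```text
t: 21.88
ee_pos: [0.4109, 0.3544, 0.2149]
tool_rot: [-0.477, -0.521, 0.521, 0.478]
wrist_force: [-1.1, -0.4, 0.4]
gripper_width: -0.0
```

Run:
```python
from h import *
sw()
cs=[ld("scene6.pkl"),ld("top6.pkl")]
print("on tip px exp",[proj(c,PIV+MX*.0183+[0,0,.0378]).round(1) for c in cs])
for c in cs:
    P=cloud(c); D=(P-HUB)@F; h=-D[...,1]
    print([np.percentile(h[(abs(D[...,0]-s*.055)<.004)&(abs(D[...,2]-a)<.01)&(h>.005)&(h<.06)],80).round(4) for s in(1,-1) for a in(-.02,0,.02)])
    H=cv2.cvtColor(c["pixels"],cv2.COLOR_RGB2HSV); m=(H[...,0]>40)&(H[...,0]<85)&(H[...,1]>110)&(abs(h-.024)<.02)
    for s in(1,-1):
        k=m&(abs(D[...,0]-s*.055)<.02)&(abs(D[...,2])<.09); print("cap along",s,np.percentile(D[...,2][k],[3,50,97]).round(4))
a=cs[0]["pixels"][140:310,160:420,::-1];b=cs[1]["pixels"][150:250,180:450,::-1]
cv2.imwrite("pics/end.png",np.vstack([cv2.resize(a,(780,340),interpolation=3)[:, :],cv2.resize(b,(780,255),interpolation=3)]))
```

```text
21.875 TCP rel pivot mx,my,z -0.0547 0.1626 0.2149 F [-1.1 -0.4  0.4]
scene red n 50 px [284.9 231. ] mean rel pivot along mx 0.0119 z 0.0819
top red n 29 px [282.3 205.1] mean rel pivot along mx 0.0139 z 0.0782
on tip px exp [array([[283.1, 228.5]]), array([[282. , 203.2]])]
[np.float64(0.0344), np.float64(0.0341), np.float64(0.0337), np.float64(0.0342), np.float64(0.0339), np.float64(0.0342)]
cap along 1 [-0.0618 -0.055  -0.047 ]
cap along -1 [-0.0599 -0.0533 -0.0468]Traceback (most recent call last):
  File "<stdin>", line 7, in <module>
    return _quantile_unchecked(
        a, q, axis, out, overwrite_input, method, keepdims, weights)
    return _ureduce(a,
                    func=_quantile_ureduce_func,
    ...<5 lines>...
                    overwrite_input=overwrite_input,
                    method=method)
    r = func(a, **kwargs)
    result = _quantile(arr,
                       quantiles=q,
    ...<2 lines>...
                       out=out,
                       weights=wgt)
    slices_having_nans = np.isnan(arr[-1, ...])
                                  ~~~^^^^^^^^^
IndexError: index -1 is out of bounds for axis 0 with size 0
```

{"api": "step_arm", "payload": {"increments": [[[-0.3, -0.3, 0], [0, 0, 0], 1], [[-0.4, 0, 0], [0, 0, 0], 1], [[-0.4, 0, 0], [0, 0, 0], 1], [[-0.4, 0, 0], [0, 0, 0], 1], [[-0.4, 0, 0], [0, 0, 0], 1], [[-0.4, 0, 0], [0, 0, 0], 1], [[0, 0, 0], [0, 0, 0], 1]]}}

```text
t: 22.85
ee_pos: [0.4402, 0.0059, 0.2592]
tool_rot: [-0.48, -0.519, 0.519, 0.48]
wrist_force: [0.1, 0.5, -0.3]
gripper_width: -0.0
```

Run:
```python
from h import *
sw()
cs=[ld("scene6.pkl"),ld("top6.pkl")]; off=[ld("scene0.pkl"),ld("top0.pkl")]
print([proj(c,[PIV-MX*.0183+[0,0,.0378],PIV+MX*.0183+[0,0,.0378]]).round(1).tolist() for c in cs],"off px (295.9,235),(283.1,215.6)")
def cr(c,u,v,r=22): return cv2.resize(c["pixels"][v-r:v+r,u-r:u+r,::-1],(390,390),interpolation=cv2.INTER_CUBIC)
cv2.imwrite("pics/end.png",np.hstack([cr(cs[0],288,238),cr(cs[1],284,212)]))
cv2.imwrite("pics/end2.png",np.vstack([cv2.resize(cs[0]["pixels"][150:310,160:420,::-1],(520,320)),cv2.resize(cs[1]["pixels"][160:250,180:450,::-1],(520,173))]))
```

```text
22.85 TCP rel pivot mx,my,z -0.0559 -0.1871 0.2592 F [ 0.1  0.5 -0.3]
scene red n 50 px [284.9 231. ] mean rel pivot along mx 0.0119 z 0.0818
top red n 29 px [282.3 205.1] mean rel pivot along mx 0.0138 z 0.079
[[[296.6, 233.6], [283.1, 228.5]], [[282.9, 215.7], [282.0, 203.2]]] off px (295.9,235),(283.1,215.6)
```

View pics/end.png

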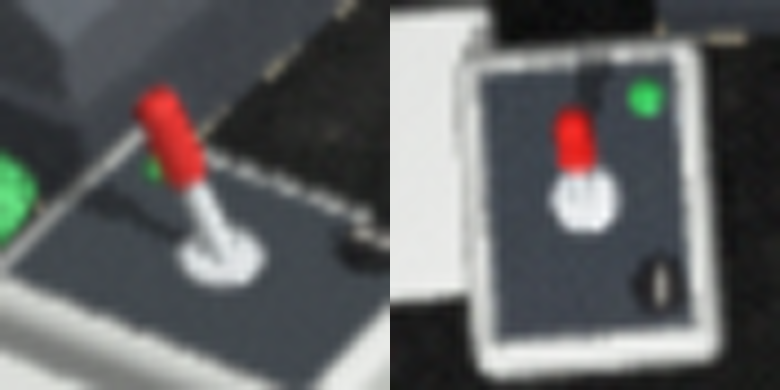

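View pics/end2.png

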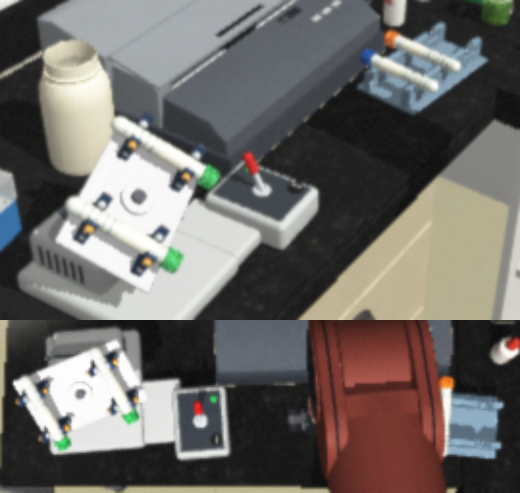

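The switch leans fully away: its tip in scene is at (284,228) against an expected (283.1,228.5), and in top near (282.5,204) against (282.0,203.2). Both rotor tubes are seated, and the orange and blue tubes are still in the tray. Handing in.

```bash
python3 -c "
from bench import arm
print(arm.close_job())"
```

```text
the job is handed in; nothing more can be done
None
```

I pressed the green-capped tube into the empty clips, let go, and then pushed the run switch over to on. The job was handed in at about 23 s of the 51 s allowed; no verdict was reported.

**What went differently than planned**
- The first grip sat about 6 mm too high, so I opened and gripped the tube again.
- Joint 7 would have run out of range on the first press. I backed off and turned the tube half a turn, so its cap is at the lower end, like the fixed tube's.

**Last checks**
- **Tube seating:** while pressing, the wrist force went from a 12 N pull inward to 22 N of resistance at seat depth. The depth readings put its crown 34–35 mm above the plate, level along its length and matching the fixed tube. Its cap is about 2 mm further out than the fixed tube's, inside the 7 mm limit.
- **Switch:** it stopped hard at about 28 N. Afterwards its tip was within about 1 px of the full-on position in both views. The depth reading of the red handle came out at 12–14 mm past the pivot, against 18 mm for the tip, because it averages the whole visible handle.
- **Other tubes:** the orange and blue tubes are still in the tray, and the arm touches nothing.
- **Failed check:** the last depth check of the tubes on the top view failed because the gripper hid the rotor. I relied on the scene view and the earlier top view for that.

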